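Lock the clamp block's slotted screw with the flat key

ROBOT

A 6-joint arm with a two-finger parallel gripper is mounted at the origin on the work surface. World frame = base frame: x ahead of the robot, y to its left, z up, the work surface at z = 0. Lengths are in m, angles in rad, forces in N, time in s.
With the tool pointing down it reaches from about 0.25 to 0.725 m from the base axis. Payload 4 kg.
Tool frame: the origin (TCP) lies midway between the tips of the shut fingers; the grasp point (between the pads) lies 19 mm behind it; z points along the fingers, y is the direction in which the jaws open and shut (so a half turn about z gives the same grasp; the last joint's range is limited). The gripper opens to 85 mm and grips with 20 to 120 N. Pads are 22 mm wide; open, the fingers measure 114 mm over their backs; the gripper's body (76 mm by 85 mm) begins 54 mm behind the grasp point. The pads swing forward as they close: fully open they stand 13 mm farther back than shut.
Start: joints at [-1.103, 0.241, 0.005, 1.335, 0, 1.571], TCP at [0.225, -0.446, 0.231] pointing down, gripper open.
Joint ranges: [-2.72, 2.72], [-1.05, 1.87], [-1.09, 1.28], [-1.99, 2.15], [-1.42, 1.44], [-3.14, 3.14]. Speed limits (rad/s): [2.79, 2.79, 3.14, 3.14, 3.14, 3.14].

INTERFACE

Orientations are given as a unit quaternion [x, y, z, w].
In Python, from workcell import monitor, cams, order gives the robot as it stands.
- The arm moves only by the tool send_rows, never from a script. Its argument "moves" is a list of rows, each a list of 4 numbers: the shift along the tool's x, y, z as a fraction of full scale, then the turn about the tool's z as a fraction of full scale. A call has 1 to 20 rows; each row shifts and turns the commanded pose from where the row before left it, along the tool's axes as they then stand; what a row does not reach is not made up. Full scale, the value 1, is 100 cm for a shift and 0.1 rad for a turn. A row lasts 1/10 s, in which the tool goes at most 50 mm and 8.59 degrees, less where a joint would pass 70% of its speed; a pose out of reach is approached as far as the arm can. A call with a number of a shift or a turn outside -1 to 1 is refused whole. A call with a gripper value outside its range is refused whole. "claw" is the gripper's target within -1 to 1 (fully open at 1, half-way at 0, shut at -1), set as the call begins (left out, the last holds). The fingers move at their own pace and stop on an object; the grip force is fixed at half the most. Time passes only in rows, so rows that do not move let the fingers close. It gives the time, the measured TCP pose, the force and the opening at its end, in the units of the state.
- monitor.get_obs(): the state, without advancing time (a new reading comes with each control period).
- cams.camera(name): name is "scene" or "side" or "wrist"; returns (picture, depth): 384x512x3 uint8, blue, green, red; 384x512 float32, m along the optical axis (not along the pixel's ray), 0 where there is no reading.
- cams.camera_info(name): a dict with "intrinsics" (3x3 intrinsics, pixels), "T" (4x4, takes a point from camera to world coordinates); the wrist camera has in their place "mount" (4x4, takes a point from camera to tool coordinates, whose origin is the TCP and whose axes are the flange's). Camera axes: x right, y up, looking along -z (the intrinsics and any distortion apply to the point x, -y, -z); pixel columns grow to the right and rows downward; lengths in m; the calibration is good to about 2 mm. A picture is of the moment at which its call begins: read the wrist's pose just before it. camera_info takes no time and is no camera call.
- order.job_done(): hands the job in, once; it reports no verdict.
The state is a dict: "clock": time; "joint_pos": joint angles; "joint_vel": joint speeds; "tau": joint torques, N m; "eef_pos": TCP position; "tool_rot": TCP orientation; "ft_force": force on the tool from outside, world axes, zero at the start; "ft_torque": the same for the moment, N m; "grip_width": finger opening in m.
Only numpy, scipy, OpenCV 4.12 (cv2) and the standard library are available. Lean on these libraries where they do the work, as an engineer would, in place of code of your own. Each camera call takes 0.05 s, during which the arm holds its last target.

TASK

Take the flat-bladed key out of its stand, seat its blade in the wide slot of the large slotted lock screw, and turn the screw clockwise in one go to its stop, keeping the blade seated in the slot all the way. Then lift the key out and hang it upright in its own stand again, leaving the screw locked.

Things in the scene. Friction and masses are not known exactly. Their poses are not given: they have to be found in the camera images.
- key_grip (a point): Grip centre of the upright flat key (T-shaped driver, 0.18 kg; not the round-handled one). Black grip bar 60 mm long (x), 18 thick (y), 32 high; pinch the 18. Shoulder bar 78 x 18 mm below it, its underside 30 mm under this point. Steel blade 30 wide (x), 5 thick (y), its edge 105 mm below this point. x along bar and blade, z up; a half turn about z is the same.
- lock_slot (a point): Centre of the slot's mouth on the large slotted steel screw head (60 mm across) on a fixed grey 80 mm block; 68 mm above the table. x along slot, z up; turns with the screw. Slot right across, 20 mm deep, 26 wide at the mouth, tapering in 14 mm to 9, flat floor: blade play 0.13 rad each way. Head floats 10 mm sideways, 0.3 N/mm, smooth. Not the hexagon or small slotted (28 mm) head.
- lock (a joint): Turn of the large screw about its vertical axis, rad, growing clockwise seen from above: starts open at 0 to 0.2; its stop (locked) is at 1.2, where the slot lines up with two white ticks on the block's top. Friction about 0.06 N m; stays where it is left.
- stand_mouth (a point): Mouth centre of the flat key's own stand: fixed square aluminium well, 66 x 66 mm outside, 50 x 50 inside, 80 deep, rim 90 mm above the table; z up, x along a side. The key hangs in it, its shoulder bar lying across the rim within about 0.2 rad of the stand's x: grip centre 30 mm above this point.

How it is judged:
On the way, in this order (a step that is already met when the one before it is completed fails the run):
1. the flat key's blade is seated in the slot of the large screw, which is still open (less than 0.35) (z of key_grip in the frame of lock_slot below 0.093 m and horizontal distance between key_grip and lock_slot below 0.02 m and angle between key_grip's own z axis and vertical below 0.25 rad and value of joint lock below 0.35 rad), for 0.2 s.
2. the screw is turned to within 0.2 rad of its stop with the blade still seated (z of key_grip in the frame of lock_slot below 0.093 m and horizontal distance between key_grip and lock_slot below 0.02 m and angle between key_grip's own z axis and vertical below 0.25 rad and value of joint lock above 1 rad), for 0.1 s.
At the end, for the whole second after the job is handed in: The lock screw stands within 0.2 rad of its stop (above 1.0), and the flat key hangs released in its own stand: grip centre within 20 mm of the mouth's centre sideways and 20 to 40 mm above it, upright within 0.17 rad (value of joint lock above 1 rad and horizontal distance between key_grip and stand_mouth below 0.02 m and z of key_grip in the frame of stand_mouth between 0.02 and 0.04 m and angle between key_grip's own z axis and vertical below 0.17 rad); the robot touches nothing.
It fails at once if the blade comes out of the slot part-way (screw between 0.4 and 0.95, blade less than 12 mm deep in the slot or key leaning over 0.25 rad) (value of joint lock between 0.4 and 0.95 rad and not (z of key_grip in the frame of lock_slot below 0.093 m and horizontal distance between key_grip and lock_slot below 0.02 m and angle between key_grip's own z axis and vertical below 0.25 rad)).
It also fails if it takes over 64 s, if anything falls off the work surface, if the arm or the gripper's body presses on something with over 40 N, if the wrist force passes 120 N, or if a joint passes its speed limit or range.

## Working session

There is one attempt and no reset: what is moved stays moved. The work goes in short steps, Python scripts to look and compute and a tool call to move; the robot and the scene stay as the last step left them, time stands still between calls to the robot, and variables do not carry over. Pictures are saved under pics/ and viewed, and the job is handed in when it is done.

Besides the shell and the picture viewer there is one more tool, called after "Request:" as name(argument=value, ...), one argument or row to a line, values as JSON. send_rows: Moves the arm, as the interface text tells. Its arguments: {"type":"object","properties":{"moves":{"type":"array","items":{"type":"array","items":{"type":"number","minimum":-1,"maximum":1}}},"claw":{"type":"number"}},"required":["moves"]}

```bash
ls; mkdir -p pics
python3 - <<'E'
from workcell import monitor,cams,order
import cv2,numpy as np
o=monitor.get_obs();print(o)
for n in ["scene","side","wrist"]:
    p,d=cams.camera(n);cv2.imwrite(f"pics/{n}0.png",p);np.save(f"pics/{n}0.npy",d)
    print(n,cams.camera_info(n))
E
```

```text
pics
{'clock': 0.0, 'joint_pos': array([-1.10301318e+00,  2.41397436e-01,  3.70026974e-03,  1.33517600e+00,
       -1.91880597e-05,  1.57080148e+00]), 'joint_vel': array([-5.34616497e-04,  9.35384800e-04,  3.33126909e-04,  1.80488541e-03,
       -6.49031214e-05,  4.31819928e-04]), 'tau': array([ 1.10890574e-04, -3.72323549e+01,  2.52405435e+01,  1.71218847e-02,
        1.34059865e-04,  4.64015685e-06]), 'eef_pos': array([ 0.22516315, -0.44572152,  0.23041156]), 'tool_rot': array([ 9.72771904e-01,  2.31762259e-01, -2.50004445e-04, -1.00792053e-03]), 'ft_force': array([-0.01594786,  0.44215297,  0.64729269]), 'ft_torque': array([ 0.03161298, -0.01945031,  0.04747775]), 'grip_width': 0.08532515158586383}
scene {'intrinsics': array([[393.30376483,   0.        , 257.88742178],
       [  0.        , 393.30376483, 194.81760416],
       [  0.        ,   0.        ,   1.        ]]), 'T': array([[-0.62749386, -0.42763048,  0.65067936,  1.2323846 ],
       [ 0.77857484, -0.3354585 ,  0.53036668,  0.542508  ],
       [-0.00852504,  0.83940441,  0.54344048,  0.70742498],
       [ 0.        ,  0. 
[... 290 characters left out ...]
56200069, -0.53601822,  0.62995214,  0.64265939],
       [-0.00321476,  0.76301553,  0.64637216,  0.76298594],
       [ 0.        ,  0.        ,  0.        ,  1.        ]])}
wrist {'intrinsics': array([[308.76597868,   0.        , 252.86885263],
       [  0.        , 308.76597868, 196.32702782],
       [  0.        ,   0.        ,   1.        ]]), 'mount': array([[ 8.05831999e-04,  9.60895959e-01,  2.76908482e-01,
         7.02260529e-02],
       [ 9.99999351e-01, -9.97366378e-04,  5.50845700e-04,
        -2.34877938e-05],
       [ 8.05484616e-04,  2.76907858e-01, -9.60896139e-01,
        -1.42026328e-01],
       [ 0.00000000e+00,  0.00000000e+00,  0.00000000e+00,
         1.00000000e+00]])}
```

View pics/scene0.png

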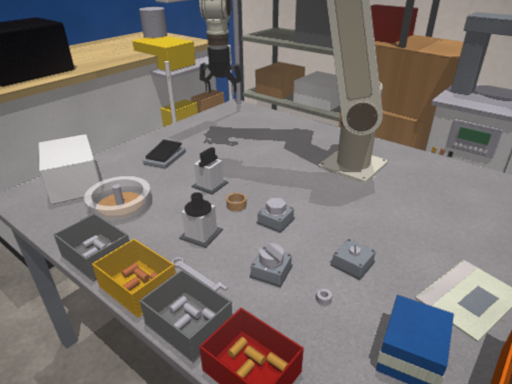

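View pics/side0.png

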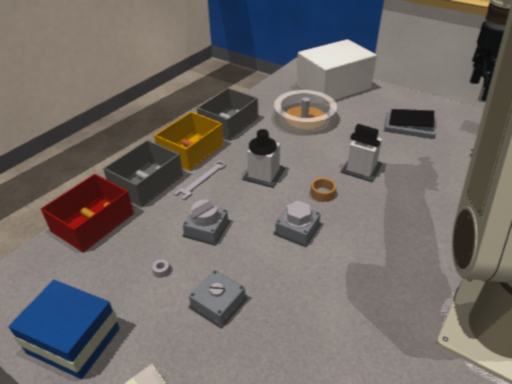

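View pics/wrist0.png

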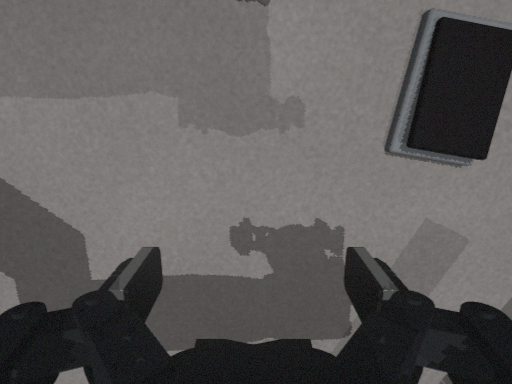

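The flat key is at about (208,158) in scene and (365,135) in side. The large slotted screw is at about (272,255) in scene and (205,213) in side. I'll build point clouds of both next.

```bash
cat > h.py <<'E'
import numpy as np,cv2
from workcell import monitor,cams
from scipy.spatial.transform import Rotation as R
def cloud(n,d,obs=None):
    i=cams.camera_info(n);K=i["intrinsics"]
    v,u=np.indices(d.shape)
    P=np.stack([(u-K[0,2])/K[0,0]*d,-(v-K[1,2])/K[1,1]*d,-d],-1)
    if "T" in i:T=i["T"]
    else:
        W=np.eye(4);W[:3,:3]=R.from_quat(obs["tool_rot"]).as_matrix();W[:3,3]=obs["eef_pos"];T=W@i["mount"]
    Q=P@T[:3,:3].T+T[:3,3];Q[d<=0]=np.nan;return Q
E
python3 - <<'E'
from h import *
S={}
for n,k,l in [("scene",(185,140,235,195),(245,235,300,285)),("side",(335,115,390,185),(175,190,235,250))]:
    d=np.load(f"pics/{n}0.npy");im=cv2.imread(f"pics/{n}0.png");Q=cloud(n,d)
    tiles=[]
    for nm,(a,b,c,e) in (("key",k),("lock",l)):
        q=Q[b:e,a:c].reshape(-1,3);col=im[b:e,a:c].reshape(-1,3).astype(int).sum(1)
        tiles.append(cv2.resize(im[b:e,a:c],(400,400),interpolation=cv2.INTER_CUBIC))
        for lo,hi in ([(0.02,.085),(.085,.095),(.1,.15)] if nm=="key" else [(.02,.04),(.04,.06),(.062,.075)]):
            m=(q[:,2]>lo)&(q[:,2]<hi)
            if m.sum()<5: print(n,nm,lo,hi,m.sum());continue
            p=q[m][:,:2].astype(np.float32)
            print(n,nm,lo,hi,m.sum(),"minmax",p.min(0),p.max(0),"rect",cv2.minAreaRect(p),"zmax",q[m][:,2].max(), np.median(q[m][:,2]))
    cv2.imwrite(f"pics/{n}_crop.png",np.hstack(tiles))
E
```

```text
scene key 0.02 0.085 504 minmax [ 0.4000808  -0.35402852] [ 0.47585213 -0.18847911] rect ((0.4373213052749634, -0.2716484069824219), (0.07509743422269821, 0.16565942764282227), 0.7878847122192383) zmax 0.08491386357782726 0.05442333540291283
scene key 0.085 0.095 97 minmax [ 0.4005325 -0.3571649] [ 0.4784653  -0.28389508] rect ((0.4431670010089874, -0.3198970854282379), (0.07161882519721985, 0.07392916083335876), 13.386762619018555) zmax 0.09495959556558498 0.0893552897830836
scene key 0.1 0.15 227 minmax [ 0.40338433 -0.32774022] [ 0.65905327 -0.13732459] rect ((0.5387999415397644, -0.24456548690795898), (0.2991188168525696, 0.05145450308918953), 36.59376525878906) zmax 0.13894201614686774 0.12398310362203802
scene lock 0.02 0.04 427 minmax [0.5975391 0.0532398] [0.6920236  0.14958425] rect ((0.6440994739532471, 0.10216210037469864), (0.08161226660013199, 0.08101043105125427), 14.746081352233887) zmax 0.03997412629432984 0.03708934767542593
scene lock 0.04 0.06 324 minmax [0.60039586 0.05911893] [0.69143414 0.14464813] rect ((0.6453052163124084, 0.10252899676561356), (0.074633523821
[... 1053 characters left out ...]
ock 0.02 0.04 499 minmax [0.59023833 0.05608546] [0.6767409  0.15153264] rect ((0.638282060623169, 0.10406697541475296), (0.08079379796981812, 0.082344651222229), 14.102717399597168) zmax 0.03997387178087697 0.037083892382056116
side lock 0.04 0.06 354 minmax [0.59281117 0.06067552] [0.67770654 0.15033165] rect ((0.6378895044326782, 0.10741457343101501), (0.07875407487154007, 0.07420798391103745), 17.901161193847656) zmax 0.059928173719905 0.04928092430725556
side lock 0.062 0.075 263 minmax [0.60892797 0.07360513] [0.6710316  0.13452007] rect ((0.6398393511772156, 0.10297295451164246), (0.0540386326611042, 0.06195969134569168), 71.62745666503906) zmax 0.07019421412877358 0.06686664829535327
```

Run:
```python
import cv2,numpy as np
a=cv2.imread("pics/scene_crop.png");b=cv2.imread("pics/side_crop.png")
cv2.imwrite("pics/crops.png",cv2.resize(np.vstack([a,b]),(600,600)))
```

```text
(no output)
```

View pics/crops.png

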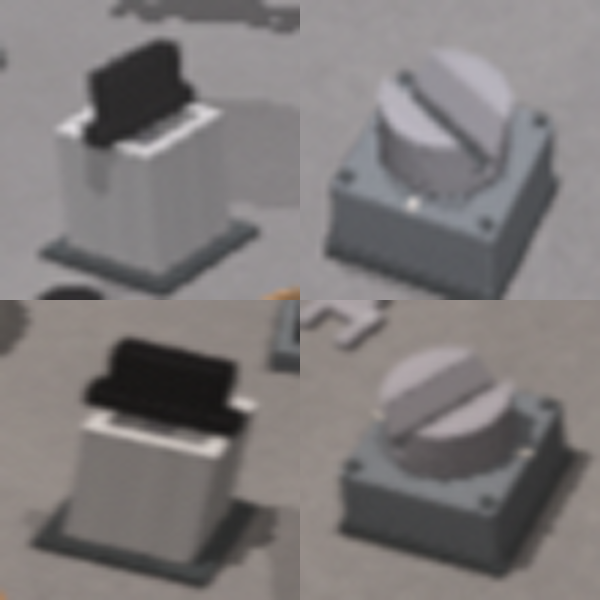

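Run:
```python
from h import *
def ray(n,u,v,z):
    i=cams.camera_info(n);K=i["intrinsics"];T=i["T"]
    r=T[:3,:3]@np.array([(u-K[0,2])/K[0,0],-(v-K[1,2])/K[1,1],-1]);o=T[:3,3]
    return (o+r*(z-o[2])/r[2])
def t(n,tx,ty):
    a,b,c,e=dict(scene=(245,235,300,285),side=(175,190,235,250))[n]
    return a+tx*(c-a)/300,b+ty*(e-b)/300
for n,pts in [("scene",[(105,75),(190,165)]),("side",[(95,140),(190,75)])]:
    p=[ray(n,*t(n,*q),.062) for q in pts];d=p[1]-p[0];print(n,p,np.degrees(np.arctan2(d[1],d[0])))
for n,q in [("scene",(112,203)),("side",(75,113)),("side",(230,152))]: print("tick",n,ray(n,*t(n,*q),.048))
```

```text
scene [array([0.63857782, 0.07730381, 0.062     ]), array([0.65846554, 0.14008693, 0.062     ])] 72.42343625975369
side [array([0.64106291, 0.1370358 , 0.062     ]), array([0.63292212, 0.07955007, 0.062     ])] -98.06029339854253
tick scene [0.68497135 0.11756777 0.048     ]
tick side [0.67127895 0.11850558 0.048     ]
tick side [0.59551859 0.09843497 0.048     ]
```

Request:
send_rows(
  moves=[
    [0.031,-0.003,-0.009,0],
    [0.031,-0.003,-0.009,0],
    [0.031,-0.003,-0.009,0],
    [0.031,-0.003,-0.009,0],
    [0.031,-0.003,-0.009,0],
    [0.031,-0.003,-0.009,0],
    [0.031,-0.003,-0.009,0],
    [0.031,-0.003,-0.009,0],
    [0,0,0,-1],
    [0,0,0,-1],
    [0,0,0,-1],
    [0,0,0,-1],
  ],
)

```text
clock: 1.35
eef_pos: [0.436, -0.3127, 0.3028]
tool_rot: [0.906, 0.422, -0.0, -0.0]
ft_force: [0.1, -0.5, 0.1]
grip_width: 0.0853
```

Run:
```python
from h import *
o=monitor.get_obs();print(o["clock"],o["joint_pos"],o["eef_pos"],o["tool_rot"])
```

```text
1.35 [-6.22226223e-01  2.99469073e-01  2.67998557e-01  1.54038532e+00
 -1.25940230e-05  1.64699759e+00] [ 0.43599622 -0.31273398  0.30282556] [ 9.06370150e-01  4.22484165e-01 -2.65203430e-04 -4.58632652e-04]
```

Request:
send_rows(
  moves=[
    [0,0,0,-1],
    [0,0,0,-1],
    [0,0,0,-1],
    [0,0,0,-1],
    [0,0,0,-1],
    [0,0,0,-1],
    [0,0,0,-1],
    [0,0,0,-1],
    [0,0,0,-1],
    [0,0,0,-1],
    [0,0,0,-1],
    [0,0,0,-1],
    [0,0,0,-1],
    [0,0,0,-1],
    [0,0,0,-1],
    [0,0,0,-1],
    [0,0,0,-1],
    [0,0,0,-1],
    [0,0,0,-1],
    [0,0,0,-1],
  ],
)

```text
clock: 3.35
eef_pos: [0.4358, -0.3129, 0.3028]
tool_rot: [0.134, 0.991, 0.0, -0.0]
ft_force: [-0.2, -0.4, -0.8]
grip_width: 0.0853
```

Request:
send_rows(
  moves=[
    [0,0,0,-1],
    [0,0,0,-1],
    [0,0,0,-1],
    [0,0,0,-0.7],
    [0,0,0,0],
    [0,0,0,0],
  ],
)

```text
clock: 3.95
eef_pos: [0.4359, -0.3129, 0.303]
tool_rot: [-0.047, 0.999, 0.0, -0.0]
ft_force: [0.4, -0.1, -0.3]
grip_width: 0.0855
```

Run:
```python
from h import *
o=monitor.get_obs();p,d=cams.camera("wrist");cv2.imwrite("pics/w1.png",p);np.save("pics/w1.npy",d)
print(o["clock"],o["eef_pos"],o["tool_rot"])
Q=cloud("wrist",d,o);q=Q.reshape(-1,3)
np.save("pics/w1q.npy",Q)
for lo,hi in [(.08,.084),(.086,.094),(.1,.108),(.11,.13),(.13,.15)]:
    m=(q[:,2]>lo)&(q[:,2]<hi)&(np.hypot(q[:,0]-.437,q[:,1]+.315)<.06)
    if m.sum()>4: print(lo,hi,m.sum(),q[m].min(0),q[m].max(0),cv2.minAreaRect(q[m][:,:2].astype(np.float32)))
```

```text
3.95 [ 0.43589081 -0.31294742  0.30302324] [-4.73347465e-02  9.98879031e-01  2.03682701e-04 -2.49122966e-04]
0.08 0.084 51 [ 0.4030063  -0.35507998  0.08010158] [ 0.46273108 -0.29323291  0.08388723] ((0.43170931935310364, -0.3241564631462097), (0.06468340754508972, 0.04803718999028206), 13.541149139404297)
0.086 0.094 1155 [ 0.39905402 -0.35536135  0.08604329] [ 0.47113203 -0.28451491  0.09179874] ((0.4355024993419647, -0.32050010561943054), (0.06625701487064362, 0.06551694124937057), 6.467367172241211)
0.1 0.108 144 [ 0.39898266 -0.32666924  0.10021147] [ 0.41089291 -0.30902288  0.1049803 ] ((0.4045945107936859, -0.3176274597644806), (0.011014335788786411, 0.017687899991869926), 5.289993762969971)
0.11 0.13 36 [ 0.40783823 -0.32620964  0.11051593] [ 0.41232069 -0.30856999  0.12967588] ((0.40992188453674316, -0.3175079822540283), (0.003666446078568697, 0.01767636463046074), 3.694149971008301)
0.13 0.15 960 [ 0.40779039 -0.32595776  0.13044803] [ 0.4681792  -0.30553773  0.13760183] ((0.4379998445510864, -0.31576186418533325), (0.060005251318216324, 0.017940111458301544), 3.34220290184021)
```

View pics/w1.png

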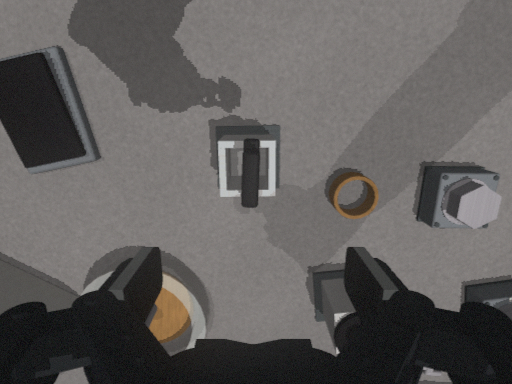

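Request:
send_rows(
  moves=[
    [-0.002,-0.003,0.02,0.36],
    [0,0,0.03,0],
    [0,0,0.03,0],
    [0,0,0.03,0],
    [0,0,0.03,0],
    [0,0,0.02,0],
    [0,0,0.01,0],
    [0,0,0,0],
    [0,0,0,0],
  ],
  claw=1,
)

```text
clock: 4.9
eef_pos: [0.4388, -0.3162, 0.1342]
tool_rot: [-0.03, 1.0, -0.0, 0.001]
ft_force: [0.7, -0.8, 0.2]
grip_width: 0.0854
```

Run:
```python
from h import *
o=monitor.get_obs();p,d=cams.camera("wrist");cv2.imwrite("pics/w2.png",p)
print(o["clock"],o["eef_pos"],o["tool_rot"],o["ft_force"])
p,d=cams.camera("side");cv2.imwrite("pics/s2.png",cv2.resize(p[60:260,200:460],(780,600)))
Q=cloud("side",np.load("pics/side0.npy"));print(Q[138,262],Q[170,262],Q[135,262])
```

```text
4.9 [ 0.43881112 -0.31623552  0.13417233] [-2.99433498e-02  9.99551385e-01 -3.97406926e-04  5.16849570e-04] [ 0.71919644 -0.83824974  0.20374824]
[ 0.64052649 -0.13401662  0.12602138] [ 0.62950163 -0.11710207  0.03865547] [ 0.63902313 -0.13190714  0.13683719]
```

View pics/w2.png

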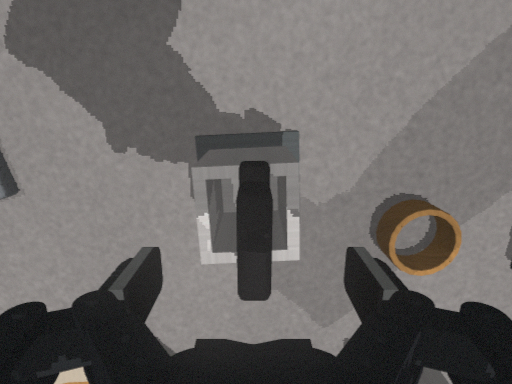

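View pics/s2.png

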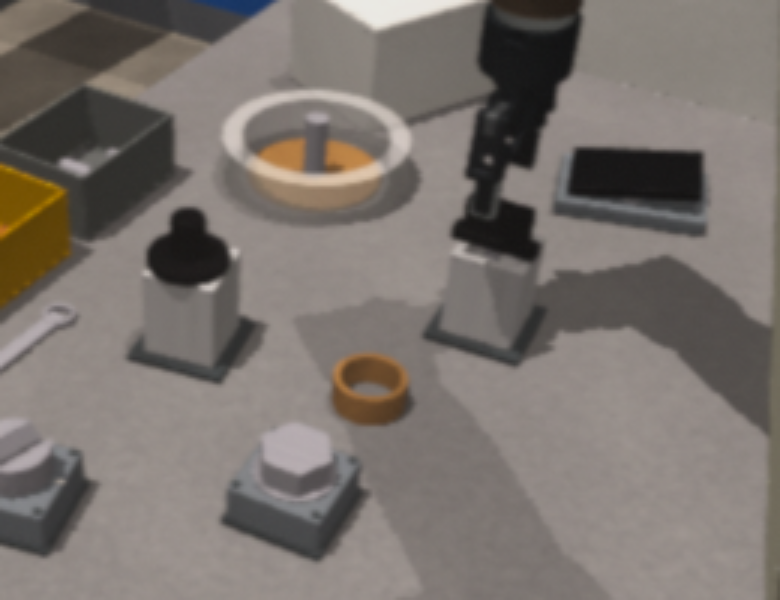

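The gripper straddles the key, with the grip bar at column 255 between the fingers at 150 and 355. My rows only added up to 0.17 m, so I still need 32 mm more before closing.

Request:
send_rows(
  moves=[
    [0,0,0.016,0],
    [0,0,0.016,0],
    [0,0,0,0],
  ],
)

```text
clock: 5.3
eef_pos: [0.4376, -0.3153, 0.1006]
tool_rot: [-0.03, 1.0, 0.001, -0.001]
ft_force: [-0.3, -0.1, 0.2]
grip_width: 0.0854
```

Request:
send_rows(
  moves=[
    [0,0,0,0],
    [0,0,0,0],
    [0,0,0,0],
    [0,0,0,0],
    [0,0,0,0],
    [0,0,0,0],
    [0,0,0,0],
    [0,0,0,0],
  ],
  claw=-1,
)

```text
clock: 6.1
eef_pos: [0.4387, -0.316, 0.102]
tool_rot: [-0.03, 1.0, -0.0, 0.001]
ft_force: [-0.2, 0.7, 5.0]
grip_width: 0.0174
```

Request:
send_rows(
  moves=[
    [0,0,-0.01,0],
    [0,0,-0.02,0],
    [0,0,-0.02,0],
    [0,0,-0.03,0],
    [0,0,-0.03,0],
    [0,0,-0.03,0],
    [0,0,-0.03,0],
    [0,0,-0.02,0],
    [0,0,-0.01,0],
    [0,0,0,0],
  ],
)

```text
clock: 7.1
eef_pos: [0.4386, -0.3161, 0.3023]
tool_rot: [-0.03, 1.0, -0.001, 0.001]
ft_force: [0.5, -0.3, -2.8]
grip_width: 0.0171
```

Run:
```python
from h import *
o=monitor.get_obs();print(o["clock"],o["eef_pos"],o["ft_force"],o["grip_width"])
p,d=cams.camera("scene");cv2.imwrite("pics/c3.png",cv2.resize(p[60:210,140:300],(800,600)))
p,d=cams.camera("wrist");cv2.imwrite("pics/w3.png",p)
```

```text
7.1 [ 0.4386114  -0.31613701  0.30229128] [ 0.5049735  -0.25676017 -2.78743658] 0.017116397515256922
```

View pics/c3.png

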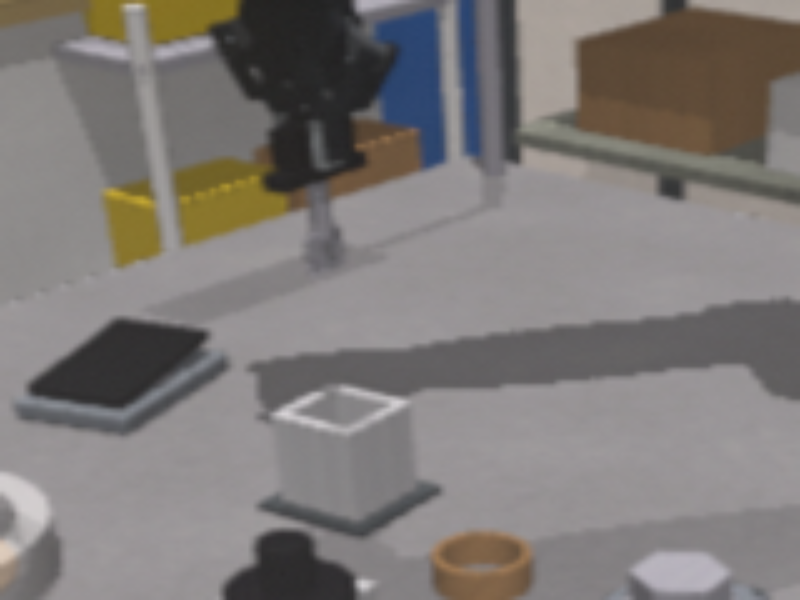

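View pics/w3.png

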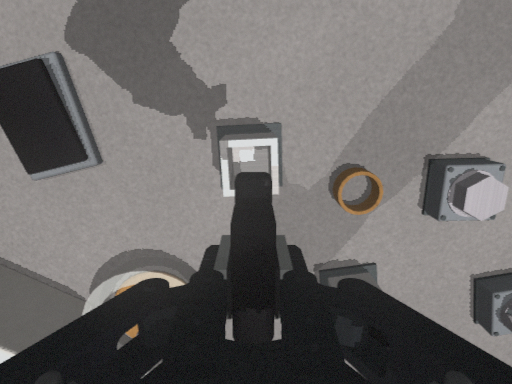

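Request:
send_rows(
  moves=[
    [-0.01,0.02,0,0],
    [-0.02,0.039,0,0],
    [-0.02,0.039,0,0],
    [-0.02,0.039,0,0],
    [-0.02,0.039,0,0],
    [-0.02,0.039,0,0],
    [-0.02,0.039,0,0],
    [-0.02,0.039,0,0],
    [-0.02,0.039,0,0],
    [-0.02,0.039,0,0],
    [-0.02,0.039,0,0],
    [-0.02,0.039,0,0],
    [-0.01,0.02,0,0],
  ],
)

```text
clock: 8.5
eef_pos: [0.6496, 0.1704, 0.2978]
tool_rot: [-0.032, 0.999, -0.0, -0.002]
ft_force: [-0.3, -1.1, -1.6]
grip_width: 0.0173
```

Request:
send_rows(
  moves=[
    [0,0,0,-1],
    [0,0,0,-1],
    [0,0,0,-1],
    [0,0,0,-1],
    [0,0,0,-1],
    [0,0,0,-1],
    [0,0,0,-1],
    [0,0,0,-1],
    [0,0,0,-1],
    [0,0,0,-1],
    [0,0,0,-1],
    [0,0,0,-1],
    [0,0,0,-1],
    [0,0,0,-0.4],
    [0,0,0,0],
    [0,0,0,0],
  ],
)

```text
clock: 10.1
eef_pos: [0.6492, 0.1666, 0.2996]
tool_rot: [-0.644, 0.765, 0.001, -0.001]
ft_force: [0.4, 0.3, -2.0]
grip_width: 0.0171
```

Run:
```python
from h import *
o=monitor.get_obs();p,d=cams.camera("wrist");cv2.imwrite("pics/w4.png",p);np.save("pics/w4.npy",d)
print(o["clock"],o["eef_pos"],o["tool_rot"],o["ft_force"],o["joint_pos"])
Q=cloud("wrist",d,o);np.save("pics/w4q.npy",Q);q=Q.reshape(-1,3)
for lo,hi in [(.02,.04),(.042,.05),(.052,.062),(.0635,.073)]:
    m=(q[:,2]>lo)&(q[:,2]<hi)&(np.hypot(q[:,0]-.64,q[:,1]-.1025)<.065)
    if m.sum()>4: print(lo,hi,m.sum(),q[m].min(0),q[m].max(0),cv2.minAreaRect(q[m][:,:2].astype(np.float32)))
m=(q[:,2]>.0635)&(q[:,2]<.073)&(np.hypot(q[:,0]-.64,q[:,1]-.1025)<.065)
print(cv2.minEnclosingCircle(q[m][:,:2].astype(np.float32)))
```

```text
10.1 [0.64919796 0.16664252 0.29960661] [-6.43934582e-01  7.65079102e-01  6.32672695e-04 -1.34965696e-03] [ 0.36687388  0.32955648 -1.97215215] [ 2.51278508e-01  6.15337553e-01  7.51321977e-01  1.70976178e+00
 -2.98202153e-05 -1.14798313e+00]
0.02 0.04 1485 [0.59464634 0.05569381 0.03501175] [0.68972584 0.15061831 0.03999703] ((0.6419691443443298, 0.10337091982364655), (0.0799766480922699, 0.080081507563591), 14.43086051940918)
0.042 0.05 379 [0.59872181 0.06328529 0.04200546] [0.68578154 0.14609695 0.04997128] ((0.6428608298301697, 0.10383612662553787), (0.07498454302549362, 0.07102891802787781), 14.059366226196289)
0.052 0.062 442 [0.62694459 0.07422369 0.05230859] [0.65746034 0.13218597 0.06197041] ((0.6420211791992188, 0.10330495238304138), (0.05801061540842056, 0.020359117537736893), 76.95047760009766)
0.0635 0.073 1201 [0.6120103  0.07389819 0.06351028] [0.67188284 0.13228597 0.06977387] ((0.6418488025665283, 0.10306790471076965), (0.054704029113054276, 0.05892061069607735), 77.4407730102539)
((0.6419283151626587, 0.10312861204147339), 0.030058741569519043)
```

View pics/w4.png

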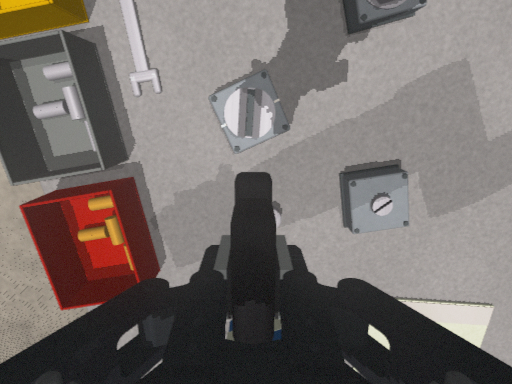

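Request:
send_rows(
  moves=[
    [0,0,0,0.5],
    [0.012,-0.002,0,0],
    [0.02,-0.002,0,0],
    [0.02,-0.002,0,0],
    [0.0114,-0.001,0.01,0],
    [0,0,0.03,0],
    [0,0,0.03,0],
    [0,0,0.03,0],
    [0,0,0.02,0],
    [0,0,0.008,0],
    [0,0,0,0],
    [0,0,0,0],
  ],
)

```text
clock: 11.35
eef_pos: [0.6433, 0.103, 0.1747]
tool_rot: [-0.625, 0.781, -0.001, 0.001]
ft_force: [0.4, 0.7, -2.0]
grip_width: 0.0173
```

Run:
```python
from h import *
o=monitor.get_obs();print(o["clock"],o["eef_pos"],o["tool_rot"],o["ft_force"])
t=[]
for n,(a,b,c,e) in [("scene",(222,190,322,290)),("side",(155,140,255,240))]:
    p,d=cams.camera(n);t.append(cv2.resize(p[b:e,a:c],(400,400),interpolation=cv2.INTER_CUBIC))
p,d=cams.camera("wrist");cv2.imwrite("pics/w5.png",p)
cv2.imwrite("pics/v5.png",np.hstack(t))
```

```text
11.35 [0.64328763 0.10296415 0.17470862] [-6.24850867e-01  7.80743416e-01 -5.60380137e-04  8.93882402e-04] [ 0.41365665  0.72374924 -1.98682927]
```

View pics/v5.png

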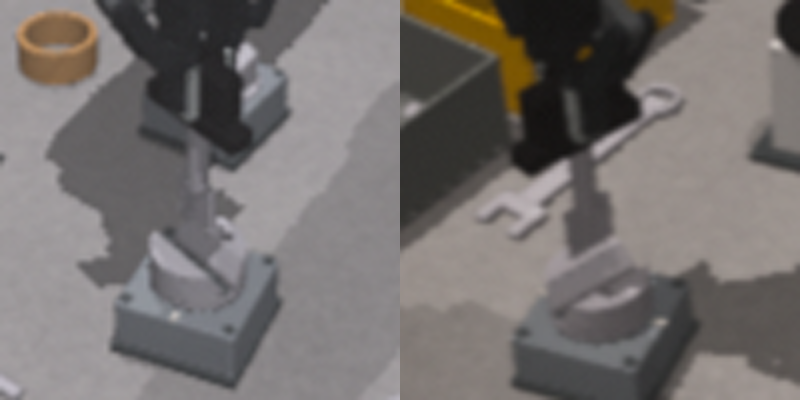

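View pics/w5.png

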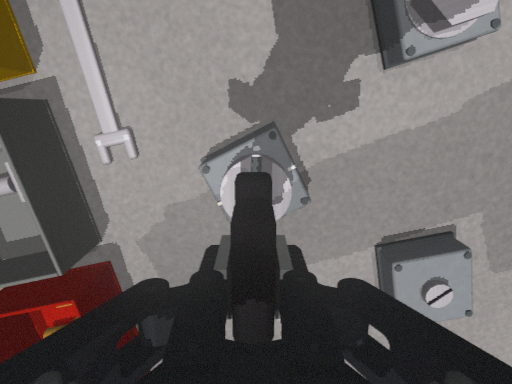

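The blade is over the slot and aligned: wrist camera shows it near (255,165), and the scene and side views agree. I'll descend into the slot now.

Request:
send_rows(
  moves=[
    [0,0.001,0.01,0],
    [0,0,0.008,0],
    [0,0,0.006,0],
    [0,0,0.005,0],
    [0,0,0,0],
  ],
)

```text
clock: 12.0
eef_pos: [0.6408, 0.1035, 0.1428]
tool_rot: [-0.625, 0.781, 0.001, -0.001]
ft_force: [0.3, -0.5, -1.9]
grip_width: 0.0172
```

Run:
```python
from h import *
o=monitor.get_obs();print(o["clock"],o["eef_pos"],o["tool_rot"],o["ft_force"],o["ft_torque"])
```

```text
12.0 [0.64079768 0.10348603 0.14279173] [-6.25005707e-01  7.80619120e-01  6.33762400e-04 -1.11998009e-03] [ 0.33942582 -0.52738093 -1.92799836] [-0.02281953 -0.00092134 -0.00165689]
```

Request:
send_rows(
  moves=[
    [0,0,0.003,0],
    [0,0,0.003,0],
    [0,0,0,0],
    [0,0,0,0],
  ],
)

```text
clock: 12.4
eef_pos: [0.6416, 0.1036, 0.1384]
tool_rot: [-0.625, 0.781, -0.0, 0.0]
ft_force: [-0.3, -0.3, -1.8]
grip_width: 0.0175
```

Run:
```python
from h import *
o=monitor.get_obs();print(o["clock"],o["eef_pos"],o["tool_rot"],o["ft_force"],o["ft_torque"])
t=[]
for n,(a,b,c,e) in [("scene",(232,200,312,280)),("side",(165,150,245,230))]:
    p,d=cams.camera(n);t.append(cv2.resize(p[b:e,a:c],(400,400),interpolation=cv2.INTER_CUBIC))
cv2.imwrite("pics/v6.png",np.hstack(t))
```

```text
12.4 [0.64162891 0.10360756 0.13835581] [-6.24970701e-01  7.80648206e-01 -1.08221977e-06  4.25595727e-05] [-0.33609528 -0.3248857  -1.80959368] [ 0.02807779 -0.04857878  0.00967093]
```

View pics/v6.png

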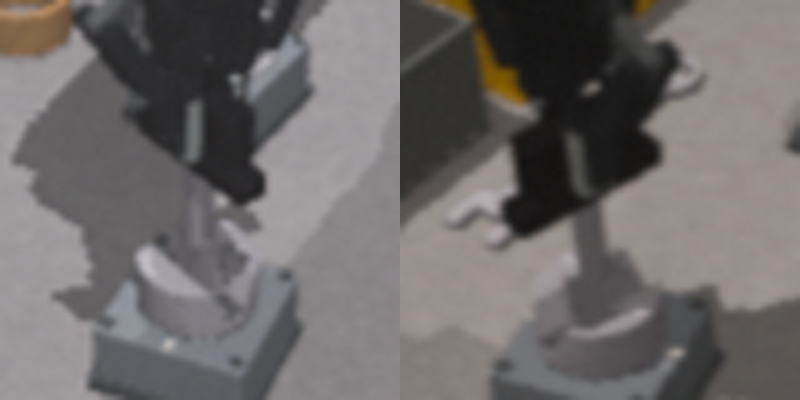

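Request:
send_rows(
  moves=[
    [0,0,0.002,0],
    [0,0,0,0],
    [0,0,0,0],
  ],
)

```text
clock: 12.8
eef_pos: [0.6415, 0.1036, 0.1362]
tool_rot: [-0.625, 0.781, 0.0, -0.0]
ft_force: [-1.1, 0.1, -2.7]
grip_width: 0.0173
```

Request:
send_rows(
  moves=[
    [0,0,0,0.5],
    [0,0,0,0.5],
    [0,0,0,0.5],
    [0,0,0,0.5],
    [0,0,0,0.5],
    [0,0,0,0.5],
    [0,0,0,0.5],
    [0,0,0,0.5],
    [0,0,0,0.5],
    [0,0,0,0.5],
    [0,0,0,0.5],
    [0,0,0,0.5],
    [0,0,0,0.5],
    [0,0,0,0.5],
    [0,0,0,0.5],
    [0,0,0,0.5],
    [0,0,0,0.5],
    [0,0,0,0.5],
    [0,0,0,0.5],
    [0,0,0,0.5],
  ],
)

```text
clock: 14.8
eef_pos: [0.6417, 0.1035, 0.1364]
tool_rot: [-0.173, 0.985, -0.0, 0.0]
ft_force: [1.3, -0.4, -2.1]
grip_width: 0.0172
```

Run:
```python
from h import *
o=monitor.get_obs();print(o["clock"],o["eef_pos"],R.from_quat(o["tool_rot"]).as_matrix()[:,0],o["ft_force"],o["ft_torque"])
t=[]
for n,(a,b,c,e) in [("scene",(232,200,312,280)),("side",(165,150,245,230))]:
    p,d=cams.camera(n);t.append(cv2.resize(p[b:e,a:c],(400,400),interpolation=cv2.INTER_CUBIC))
cv2.imwrite("pics/v7.png",np.hstack(t))
```

```text
14.8 [0.64172968 0.10349449 0.13635414] [-9.39965468e-01 -3.41269518e-01 -1.86664839e-04] [ 1.33899568 -0.3764703  -2.05260881] [-0.04125153 -0.03781244  0.08500557]
```

View pics/v7.png

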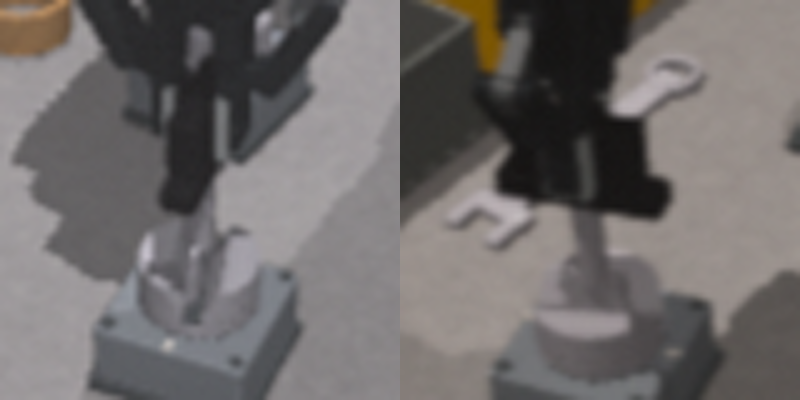

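Request:
send_rows(
  moves=[
    [0,0,0,0.4],
    [0,0,0,0.4],
    [0,0,0,0.4],
    [0,0,0,0.4],
    [0,0,0,0.2],
    [0,0,0,0],
  ],
)

```text
clock: 15.5
eef_pos: [0.6417, 0.1035, 0.1363]
tool_rot: [-0.085, 0.996, -0.0, 0.0]
ft_force: [-0.4, -1.1, -2.2]
grip_width: 0.0176
```

Run:
```python
from h import *
o=monitor.get_obs();print(o["clock"],o["eef_pos"],R.from_quat(o["tool_rot"]).as_matrix()[:,0],o["ft_force"],o["ft_torque"])
```

```text
15.5 [0.64166232 0.10352695 0.13634421] [-9.85418084e-01 -1.70150480e-01 -1.16723755e-04] [-0.39534103 -1.0873024  -2.15093545] [-0.09325651 -0.04210274  0.06384745]
```

Request:
send_rows(
  moves=[
    [0,0,0,0.2],
    [0,0,0,0.2],
    [0,0,0,0],
  ],
)

```text
clock: 15.8
eef_pos: [0.6417, 0.1036, 0.1364]
tool_rot: [-0.065, 0.998, -0.0, 0.0]
ft_force: [-0.4, 0.5, -2.9]
grip_width: 0.017
```

Run:
```python
from h import *
o=monitor.get_obs();print(o["clock"],o["eef_pos"],R.from_quat(o["tool_rot"]).as_matrix()[:,0],o["ft_force"],o["ft_torque"])
t=[]
for n,(a,b,c,e) in [("scene",(232,200,312,280)),("side",(165,150,245,230))]:
    p,d=cams.camera(n);t.append(cv2.resize(p[b:e,a:c],(400,400),interpolation=cv2.INTER_CUBIC))
cv2.imwrite("pics/v8.png",np.hstack(t))
```

```text
15.8 [0.64165021 0.10356291 0.13636717] [-9.91586984e-01 -1.29442025e-01 -1.21939409e-04] [-0.44258542  0.48842575 -2.91475151] [-0.05578996 -0.07863209  0.06278438]
```

View pics/v8.png

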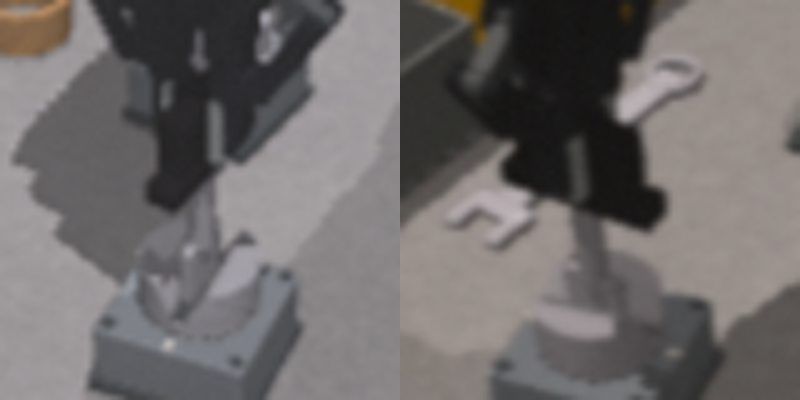

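Request:
send_rows(
  moves=[
    [0,0,0,0.2],
    [0,0,0,0.2],
    [0,0,0,0],
  ],
)

```text
clock: 16.2
eef_pos: [0.6416, 0.1036, 0.1363]
tool_rot: [-0.045, 0.999, 0.0, 0.0]
ft_force: [-0.5, -1.3, -1.3]
grip_width: 0.0171
```

Run:
```python
from h import *
o=monitor.get_obs();print(o["clock"],o["eef_pos"],R.from_quat(o["tool_rot"]).as_matrix()[:,0],o["ft_force"],o["ft_torque"])
```

```text
16.2 [0.64163109 0.10358675 0.13634801] [-9.95980872e-01 -8.95661491e-02 -8.36900656e-05] [-0.54971453 -1.34937201 -1.34676138] [-0.07680198 -0.03281746  0.03561976]
```

Request:
send_rows(
  moves=[
    [0,0,0,0.2],
    [0,0,0,0.2],
    [0,0,0,0],
  ],
)

```text
clock: 16.5
eef_pos: [0.6416, 0.1036, 0.1363]
tool_rot: [-0.025, 1.0, -0.0, -0.0]
ft_force: [0.8, -0.5, -1.2]
grip_width: 0.0173
```

Run:
```python
from h import *
o=monitor.get_obs();print(o["clock"],o["eef_pos"],R.from_quat(o["tool_rot"]).as_matrix()[:,0],o["ft_force"],o["ft_torque"])
t=[]
for n,(a,b,c,e) in [("scene",(232,200,312,280)),("side",(165,150,245,230))]:
    p,d=cams.camera(n);t.append(cv2.resize(p[b:e,a:c],(400,400),interpolation=cv2.INTER_CUBIC))
cv2.imwrite("pics/v9.png",np.hstack(t))
```

```text
16.5 [0.64158652 0.10364758 0.13630954] [-9.98749349e-01 -4.99973738e-02  3.60331797e-05] [ 0.83763536 -0.5365533  -1.21279646] [-0.14197511 -0.04061851  0.28733389]
```

View pics/v9.png

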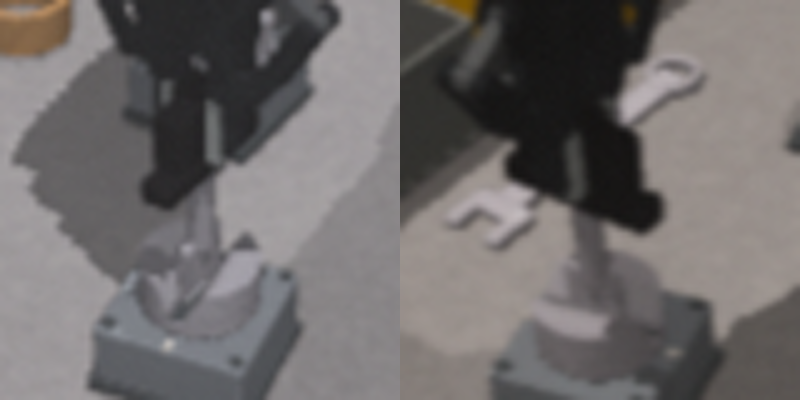

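The torque jumped from 0.04 to 0.29 N m, so the screw is at its stop. I'll back off 0.12 rad, which stays inside the play, and lift straight out.

Request:
send_rows(
  moves=[
    [0,0,0,-0.4],
    [0,0,0,-0.4],
    [0,0,0,-0.4],
    [0,0,0,0],
    [0,0,-0.01,0],
    [0,0,-0.01,0],
    [0,0,-0.02,0],
    [0,0,-0.03,0],
    [0,0,-0.03,0],
    [0,0,-0.03,0],
    [0,0,-0.025,0],
    [0,0,-0.01,0],
    [0,0,0,0],
  ],
)

```text
clock: 17.9
eef_pos: [0.6427, 0.1038, 0.3052]
tool_rot: [-0.085, 0.996, 0.0, 0.003]
ft_force: [0.3, -0.7, -2.8]
grip_width: 0.0174
```

Run:
```python
from h import *
o=monitor.get_obs();print(o["clock"],o["eef_pos"],R.from_quat(o["tool_rot"]).as_matrix()[:,0],o["ft_force"],o["ft_torque"])
t=[]
for n,(a,b,c,e) in [("scene",(232,160,332,280)),("side",(165,130,245,230))]:
    p,d=cams.camera(n);t.append(cv2.resize(p[b:e,a:c],(400,480),interpolation=cv2.INTER_CUBIC))
cv2.imwrite("pics/v10.png",np.hstack(t))
```

```text
17.9 [0.64269564 0.10379581 0.30523852] [-0.98559824 -0.16897059 -0.00671156] [ 0.29195549 -0.74909082 -2.7625218 ] [-0.05743989 -0.06627086 -0.01124878]
```

View pics/v10.png

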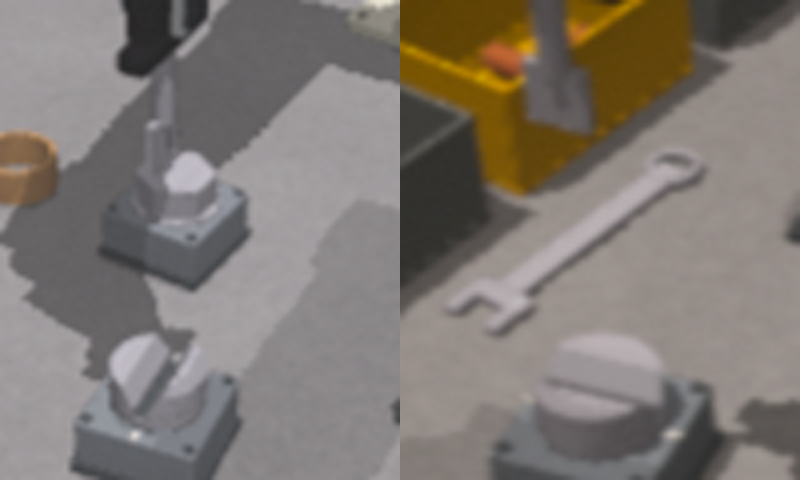

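The key is out, and the slot lines up with the white ticks in both views. Moving back to the stand.

Request:
send_rows(
  moves=[
    [0,0,0,0.6],
    [0.01,-0.016,0,0],
    [0.021,-0.033,0,0],
    [0.021,-0.033,0,0],
    [0.021,-0.033,0,0],
    [0.021,-0.033,0,0],
    [0.021,-0.033,0,0],
    [0.021,-0.033,0,0],
    [0.021,-0.033,0,0],
    [0.021,-0.033,0,0],
    [0.021,-0.033,0,0],
    [0.021,-0.033,0,0],
    [0.021,-0.033,0,0],
    [0.009,-0.018,0,0],
    [0,0,0,0],
    [0,0,0,0],
  ],
)

```text
clock: 19.6
eef_pos: [0.4361, -0.3183, 0.3002]
tool_rot: [-0.054, 0.999, 0.001, -0.001]
ft_force: [-0.3, 0.2, -2.0]
grip_width: 0.0173
```

Run:
```python
from h import *
o=monitor.get_obs();M=R.from_quat(o["tool_rot"]).as_matrix()
p,d=cams.camera("wrist");cv2.imwrite("pics/w11.png",p)
print(o["clock"],o["eef_pos"],M[:,0],M[:,2],(np.array([.437,-.318,.102])-o["eef_pos"])@M)
q=cloud("wrist",d,o).reshape(-1,3)
m=(q[:,2]>.086)&(q[:,2]<.094)&(np.hypot(q[:,0]-.437,q[:,1]+.315)<.06);print(q[m].min(0),q[m].max(0),cv2.minAreaRect(q[m][:,:2].astype(np.float32)))
```

```text
19.6 [ 0.43614294 -0.31831136  0.300229  ] [-0.99407013 -0.10873295  0.00131205] [-0.00152166  0.00184488 -0.99999714] [-1.14591922e-03 -1.80017565e-04  1.98227703e-01]
[ 0.39901907 -0.3560145   0.08605554] [ 0.4718506  -0.28437238  0.09165722] ((0.4353945255279541, -0.32006198167800903), (0.06642811000347137, 0.06602732837200165), 6.163719177246094)
```

View pics/w11.png

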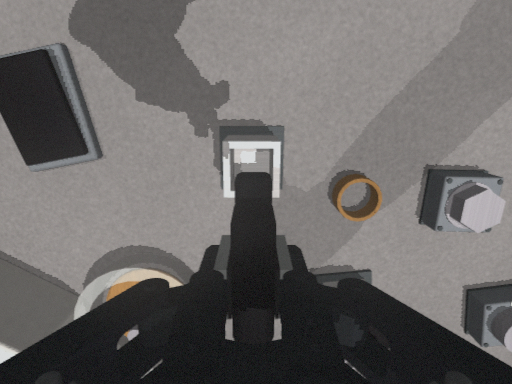

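Stand centre reads (0.435, -0.320) again and the key is above it within 2 mm. Lowering.

Request:
send_rows(
  moves=[
    [0,0,0.015,0],
    [0,0,0.025,0],
    [0,0,0.025,0],
    [0,0,0.02,0],
    [0,0,0.02,0],
    [0,0,0.02,0],
    [0,0,0.02,0],
    [0,0,0.02,0],
    [0,0,0.015,0],
    [0,0,0.01,0],
    [0,0,0,0],
    [0,0,0,0],
  ],
)

```text
clock: 20.85
eef_pos: [0.4373, -0.3181, 0.1117]
tool_rot: [-0.056, 0.998, -0.0, 0.0]
ft_force: [-0.5, -0.1, -1.2]
grip_width: 0.0173
```

Request:
send_rows(
  moves=[
    [0,0,0.003,0],
    [0,0,0.002,0],
    [0,0,0.001,0],
    [0,0,0,0],
    [0,0,0,0],
  ],
)

```text
clock: 21.35
eef_pos: [0.4368, -0.3186, 0.1054]
tool_rot: [-0.055, 0.998, -0.0, 0.0]
ft_force: [-0.6, -0.5, -2.6]
grip_width: 0.0171
```

Request:
send_rows(
  moves=[
    [0,0,0.002,0],
    [0,0,0.001,0],
    [0,0,0,0],
    [0,0,0,0],
  ],
)

```text
clock: 21.75
eef_pos: [0.4368, -0.3185, 0.1023]
tool_rot: [-0.055, 0.998, 0.0, -0.0]
ft_force: [-0.1, -0.1, -1.7]
grip_width: 0.017
```

Request:
send_rows(
  moves=[
    [0,0,0.001,0],
    [0,0,0,0],
    [0,0,0,0],
  ],
)

```text
clock: 22.05
eef_pos: [0.4369, -0.3185, 0.102]
tool_rot: [-0.055, 0.998, -0.0, 0.0]
ft_force: [-1.3, 1.0, 5.4]
grip_width: 0.0171
```

Request:
send_rows(
  moves=[
    [0,0,0,0],
    [0,0,0,0],
    [0,0,0,0],
    [0,0,0,0],
    [0,0,0,0],
    [0,0,0,0],
    [0,0,0,0],
    [0,0,0,0],
  ],
  claw=1,
)

```text
clock: 22.85
eef_pos: [0.4368, -0.3185, 0.1013]
tool_rot: [-0.055, 0.998, -0.0, 0.0]
ft_force: [-0.2, 0.0, -0.4]
grip_width: 0.0854
```

Request:
send_rows(
  moves=[
    [0,0,-0.01,0],
    [0,0,-0.02,0],
    [0,0,-0.03,0],
    [0,0,-0.04,0],
    [0,0,-0.04,0],
    [0,0,-0.04,0],
    [0,0,-0.02,0],
    [0,0,0,0],
    [0,0,0,0],
  ],
)

```text
clock: 23.75
eef_pos: [0.4368, -0.3185, 0.3016]
tool_rot: [-0.055, 0.998, -0.0, 0.0]
ft_force: [-0.5, 0.5, -0.9]
grip_width: 0.0854
```

Run:
```python
from h import *
o=monitor.get_obs();p,d=cams.camera("wrist");cv2.imwrite("pics/w12.png",p)
print(o["clock"],o["eef_pos"],o["grip_width"],o["ft_force"])
q=cloud("wrist",d,o).reshape(-1,3)
for lo,hi in [(.086,.094),(.13,.15)]:
    m=(q[:,2]>lo)&(q[:,2]<hi)&(np.hypot(q[:,0]-.437,q[:,1]+.315)<.06);print(m.sum(),np.median(q[m][:,2]),cv2.minAreaRect(q[m][:,:2].astype(np.float32)))
t=[]
for n,(a,b,c,e) in [("scene",(175,130,310,290)),("side",(165,90,395,250))]:
    p,d=cams.camera(n);t.append(cv2.resize(p[b:e,a:c],(400,480),interpolation=cv2.INTER_CUBIC))
cv2.imwrite("pics/v12.png",np.hstack(t))
q=cloud("scene",cams.camera("scene")[1]).reshape(-1,3)
m=(q[:,2]>.0635)&(q[:,2]<.073)&(np.hypot(q[:,0]-.642,q[:,1]-.103)<.04);print(cv2.minAreaRect(q[m][:,:2].astype(np.float32)))
```

```text
23.75 [ 0.43679844 -0.31848676  0.30161989] 0.08543229227269147 [-0.48802588  0.48049545 -0.89065433]
1197 0.08943207218082788 ((0.43552520871162415, -0.3200504183769226), (0.06666430830955505, 0.06601961702108383), 6.232759475708008)
986 0.135037961839163 ((0.4361065626144409, -0.3188803791999817), (0.05914536118507385, 0.017846664413809776), 6.820405960083008)
((0.6438884735107422, 0.1017797589302063), (0.05659468472003937, 0.058874327689409256), 20.645244598388672)
```

View pics/v12.png

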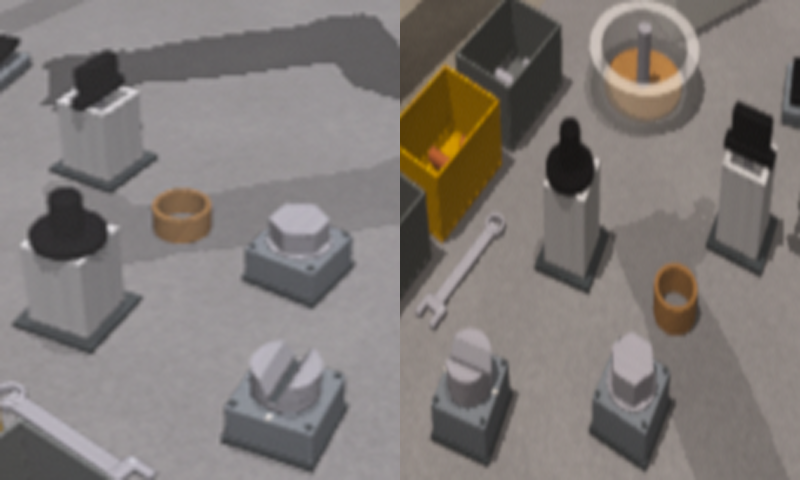

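View pics/w12.png

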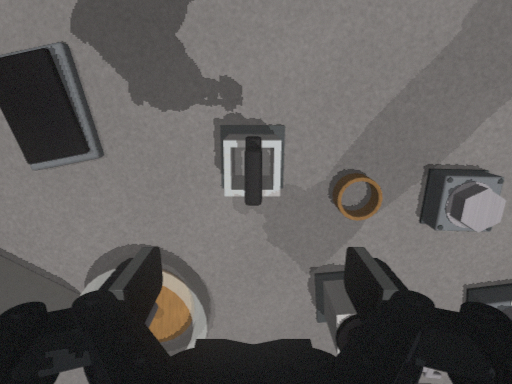

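The key hangs upright at wrist pixel (253,170), within 2 mm of the stand's centre. The slot points at the white ticks and the gripper is clear, so I'm handing in.

```bash
python3 -c "
from workcell import order
print(order.job_done())"
```

```text
the job is handed in; nothing more can be done
None
```

The screw is locked, the flat key is back in its own stand, and I handed the job in at about 24 s of the 64 s allowed. The interface gives no verdict, so what follows is from my own checks.

- **Turning the screw:** I seated the blade and turned clockwise without reversing. The tool went about 1.30 rad. Resistance stayed at friction level, then jumped to about 0.29 N m at the stop. I backed off 0.12 rad, within the blade's play, and lifted straight out.
- **Screw at the end:** The slot lines up with the white ticks in the scene view. A rough fit to that view's depth data put the slot at about 20.6°, against about 14.5° for the ticks. That fit disagrees slightly with the stop contact, but would still mean about 1.1 rad, above the 1.0 needed.
- **Key at the end:** It hangs upright, with its centre about 1.5 mm from the stand's centre sideways. Its top is at 135 mm, which puts the grip centre about 29 to 30 mm above the rim.
- **Robot at the end:** The gripper is open and about 0.2 m above the grasp height, touching nothing.

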